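Gauge the gap between two stone plates

TASK

Take the flat-handled taper gauge out of the tool block and dip its tip into the open metal pot, down below the rim. Then slide the blade straight down into the gap between the two upright stone plates of the gauging stand until it drags snugly on both plates, the sprung plate just pushed off its stop but not forced back more than about 4 mm, and finish while still holding the gauge in the gripper at that depth, steady and upright. Leave the round-handled scriber in its slot and do not push the pot or the other things about.

Things in the scene. Friction and masses are not known exactly. Their poses are not given: they have to be found in the camera images.
- tool_block: fixed wooden block, 130 (x) x 62 (y) x 84 mm high, with an 8 mm foot plate of 142 x 74 mm; origin at the centre of its underside, z up. Slots of 24 (x) x 18 (y) mm go through it at x = -30 and +30 mm; the gauge stands in one, the scriber in the other. Handles rest on its top and stand 64 mm above it. Lift a tool 80 mm straight up to clear the block
- gauge_grip (a point): centre of the taper gauge's handle: flat-sided wooden block with a brass band, 36 (x) x 24 (y) x 64 mm (z, up as it stands; axes as the block's); grip it across the 24 mm (y). Below it (-z) hangs a steel blade, 75 mm long, 20 mm wide (x), tapered in y: 15 mm thick at the handle, evenly down to 3 mm at the tip. Mass about 0.11 to 0.2 kg
- gauge_tip (a point): middle of the blade's tip edge, 107 mm below gauge_grip along -z; same axes
- scriber_grip (a point): centre of the handle of the other tool, a scriber: round waisted wooden handle, 32 mm across and 64 mm high, with a round 8 mm rod below it. To be left where it stands.
- pot_rim (a point): centre of the mouth of a small loose open metal pot, outside radius 34 mm at the rim and a little less at its foot, wall 3 mm, 45 mm high, standing on the desk; the point is 45 mm above the desk and the inner floor is about 40 mm below it
- pot: the same pot; origin at the centre of its underside
- stand: fixed grey base of the gauging stand, 96 (x) x 184 (y) mm; origin at the centre of its underside, z up. On it a steel bed floats up to 6 mm either way along y (0.06 N/mm), so it centres itself on the blade. On the bed stand two upright stone plates, 60 mm along x, 14 mm thick; the gap between them runs along x, set plate on the +y side, sprung plate on the -y side
- set_plate_edge (a point): middle of the set plate's edge at the gap (+y side), 92 mm above the desk; axes as the stand's: x along the gap, y across it. Both plates have roof-shaped tops: ridge 99 mm above the desk, from it a 45 degree slope leads down to this edge; below it the gap has upright parallel sides down to the bed's top, 26 mm above the desk
- sprung_plate_edge (a point): middle of the sprung plate's edge at the gap (-y side), 92 mm above the desk, facing the other edge point; the distance between the two is the width of the gap, 6 to 8.5 mm at the start
- sprung_plate (a joint): travel of the sprung plate off its stop, m: 0 at the stop, grows as the gap is forced open, up to 0.010. It starts to move at 2 N and takes 2.5 N/mm more. The blade's taper (0.16) moves it 1 mm for each 6 mm of depth after it touches both plates; pushing in, the hand feels a drag of about 2 N at first, 4 to 8 N at 2 mm, 8 to 14 N at 4 mm
- gauge: the taper gauge; origin at gauge_grip
- wax: bystander: small pale block, 30x44x26 mm, origin under its centre
- red_stone: bystander: worn red rubbing stone, 36x84x20 mm, origin under its centre
- set_plate: the set plate on the +y side of the gap; a set screw, turned before the start, fixes it on the bed and so sets the gap's width
Not all that is in view belongs to the job. What is shaped like the pot but yellow is not meant.

How it is judged:
By the outcome, as a careful person would: the job done as asked, in the order asked, and still so for the second after the job is handed in, while the arm keeps its last pose, push and grip.
It also fails if it takes over 54 s, if anything falls off the work surface, if the arm or the gripper's body presses on something with over 40 N, if the wrist force passes 120 N, or if a joint passes its speed limit or range.

ROBOT

A 6-joint arm with a two-finger parallel gripper is mounted at the origin on the work surface; the furniture and walls round the work are solid. World frame = base frame: x ahead of the robot, y to its left, z up, the work surface at z = 0. Lengths are in m, angles in rad, forces in N, time in s.
With the tool pointing down it reaches from about 0.35 to 0.85 m from the base axis. Payload 8.1 kg.
Tool frame: the origin (TCP) lies at the very end of the fingers, on their centre line; the grasp point (between the pads) lies 19 mm behind it (grasp_offset is the distance from the TCP to the grasp point, in m); z points along the fingers, y is the direction in which the jaws open and shut (so a half turn about z gives the same grasp; the last joint's range is limited). The gripper opens to 93 mm and grips with 3 to 60 N. Pads are 15 mm wide; open, the fingers measure 128 mm over their backs; the gripper's body (75 mm by 188 mm) begins 65 mm behind the grasp point.
Start: joints at [1.182, 0.13, 1.488, -0, 1.523, -0.085], TCP at [0.179, 0.573, 0.219] pointing down, gripper open.
Joint ranges: [-2.96, 2.96], [-0.89, 2.26], [0.02, 2.5], [-1.34, 4.48], [0, 2.73], [-2.66, 2.66]. Speed limits (rad/s): [2.39, 2.39, 2.79, 3.14, 3.14, 3.14].

INTERFACE

Orientations are given as a rotation vector (axis times angle).
In Python, from plant import read_state, read_camera, close_job, search_frame, masks_of, grasp_offset gives the robot as it stands.
- The arm moves only by the tool drive_tool, never from a script. Its argument "plan" is a list of rows, each an object with "claw": the closure, from 0 (fully open) to 1 (shut); "linear": the shift along the tool's x, y, z in cm, a list of three; "angular": the turn, a rotation vector about the tool's x, y, z in degrees, a list of three. In form: [{"claw": claw, "linear": [tx, ty, tz], "angular": [ax, ay, az]}, ...]. A call has 1 to 12 rows; each row shifts and turns the commanded pose from where the row before left it, along the tool's axes as they then stand; what a row does not reach is not made up. A row lasts 1/8 s, in which the tool goes at most 62.5 mm and 10.7 degrees, less where a joint would pass 70% of its speed; a pose out of reach is approached as far as the arm can. A call is refused whole if a number of a shift passes 6.25 or a number of a turn 10.7, either way. A call with a gripper value outside its range is refused whole. The fingers move at their own pace and stop on an object; "newtons" is the grip in N (left out, the last holds). Time passes only in rows, so rows that do not move let the fingers close. It gives the time, the measured TCP pose, the force and the opening at its end, in the units of the state.
- read_state(): the state, without advancing time (a new reading comes with each control period).
- read_camera(name): name is "scene" or "top" or "wrist"; returns a dict with "pixels" (400x640x3 uint8, red, green, blue), "K" (3x3 intrinsics, pixels), "xyz" and "attitude" of the camera in the world. Camera axes: x right, y up, looking along -z (the intrinsics and any distortion apply to the point x, -y, -z); pixel columns grow to the right and rows downward; lengths in m; the calibration is good to about 2 mm. A picture is of the moment at which its call begins. There is no depth.
- close_job(): hands the job in, once; it reports no verdict.
Trained networks look in a picture, given as the dict that the camera call returned (one of the last four; its "shot" number tells which), for a name from the list of things; names that differ only in an ending like _2 or _b are one class to them, and where a whole thing is asked for, a point or a joint stands for the part that bears it (a point fixed in the world has none). Each returns a list of dicts, best first, with "p" (0 to 1); they miss things now and then, are a little off and sometimes report something else, mostly with a low value. They report only what shows in the picture. A call takes as long as a camera call. They do not tell look-alikes from the thing itself.
- search_frame(picture, label): "at" ([x, y, z] in m, in world coordinates, good to about 4 mm: the middle of the surface that is visible of it).
- masks_of(picture, label): "mask" (400x640 bool, what is visible of it).
The state is a dict: "t": time; "q": joint angles; "dq": joint speeds; "joint_torque": joint torques, N m; "tool_pos": TCP position; "orientation": TCP orientation; "force": force on the tool from outside, world axes, zero at the start; "wrist_torque": the same for the moment, N m; "opening": finger opening in m.
Only numpy, scipy, OpenCV 4.12 (cv2) and the standard library are available. Lean on these libraries where they do the work, as an engineer would, in place of code of your own. Each camera call takes 0.05 s, during which the arm holds its last target.

## Working session

There is one attempt and no reset: what is moved stays moved. The work goes in short steps, Python scripts to look and compute and a tool call to move; the robot and the scene stay as the last step left them, time stands still between calls to the robot, and variables do not carry over. Pictures are saved under pics/ and viewed, and the job is handed in when it is done.

Besides the shell and the picture viewer there is one more tool, called after "Request:" as name(argument=value, ...), one argument or row to a line, values as JSON. drive_tool: Moves the arm, as the interface text tells. Its arguments: {"type":"object","properties":{"plan":{"type":"array"},"newtons":{"type":"number"}},"required":["plan"]}

```bash
ls; mkdir -p pics; cat > h.py <<'E'
import numpy as np,cv2
from plant import *
from scipy.spatial.transform import Rotation as R
def save(p,n): cv2.imwrite('pics/'+n,p['pixels'][:,:,::-1])
E
python3 - <<'E'
from h import *
s=read_state();print(s, grasp_offset)
for c in ['scene','top']:
    p=read_camera(c);save(p,c+'0.png');print(c,p['xyz'],p['attitude'],p['K'],[k for k in p])
    for l in ['tool_block','gauge_grip','gauge_tip','scriber_grip','pot_rim','pot','stand','set_plate_edge','sprung_plate_edge','wax','red_stone','gauge','set_plate']:
        print(l,[(np.round(d['at'],4),round(d['p'],2)) for d in search_frame(p,l)[:3]])
E
```

```text
pics
{'t': 0.0, 'q': array([ 1.18157964e+00,  1.31140398e-01,  1.48925618e+00, -3.03691090e-05,
        1.52296297e+00, -8.54443529e-02]), 'dq': array([ 0.00051462, -0.00057161,  0.00013114,  0.00051362,  0.00017712,
        0.00016049]), 'joint_torque': array([ 1.11246343e-03, -5.59840643e+01, -4.91767323e+01,  7.68422987e-02,
        3.52760672e-02, -1.98789330e-04]), 'tool_pos': array([0.17927995, 0.57201647, 0.21761251]), 'orientation': array([-4.75271062e-01, -3.10504263e+00,  2.70851261e-03]), 'force': array([ 0.95835278,  0.51531477, -0.11928103]), 'wrist_torque': array([-0.02987929, -0.02292267,  0.06306359]), 'opening': 0.09285328373155555} 0.0188
scene [0.87592643 0.67495024 0.7557704 ] [0.28892269 1.12974255 2.38762338] [[505.44636544   0.         322.18449215]
 [  0.         505.44636544 203.74813955]
 [  0.           0.           1.        ]] ['pixels', 'K', 'xyz', 'attitude', 'shot']
tool_block [(array([ 0.4716, -0.1882,  0.0684]), 0.6), (array([0.5309, 0.1738, 0.0631]), 0.57), (array([ 0.4521, -0.0111,  0.0276]), 0.4)]
gauge_grip [(array([0.4922, 0.169 , 0.1247]), 0.95
[... 1475 characters left out ...]
051]), 0.62)]
pot [(array([0.4641, 0.0027, 0.0076]), 0.86), (array([ 0.3592, -0.0156,  0.0059]), 0.71)]
stand [(array([ 0.4566, -0.197 ,  0.0286]), 0.82)]
set_plate_edge [(array([ 0.456 , -0.1907,  0.0846]), 0.7)]
sprung_plate_edge [(array([ 0.4592, -0.2092,  0.0951]), 0.85)]
wax [(array([ 0.3736, -0.1122,  0.0277]), 0.87)]
red_stone [(array([ 0.5709, -0.0181,  0.0134]), 0.69), (array([0.4633, 0.0012, 0.0037]), 0.56), (array([0.4859, 0.1521, 0.1477]), 0.53)]
gauge [(array([0.4836, 0.1545, 0.1425]), 0.74), (array([0.5068, 0.1344, 0.0827]), 0.22)]
set_plate [(array([ 0.4561, -0.1915,  0.0859]), 0.77), (array([4.633e-01, 4.000e-04, 3.700e-03]), 0.52), (array([ 0.4517, -0.1949,  0.029 ]), 0.48)]
```

View pics/scene0.png

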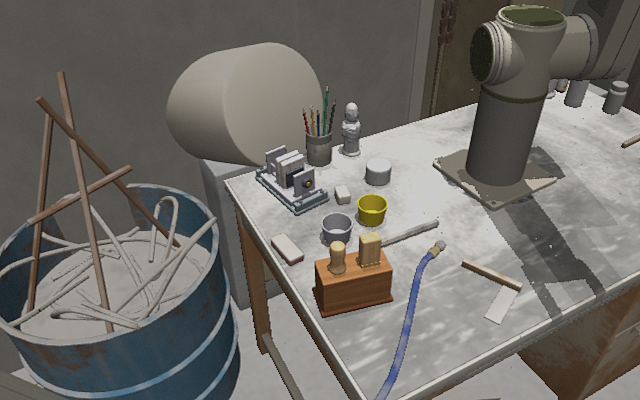

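View pics/top0.png

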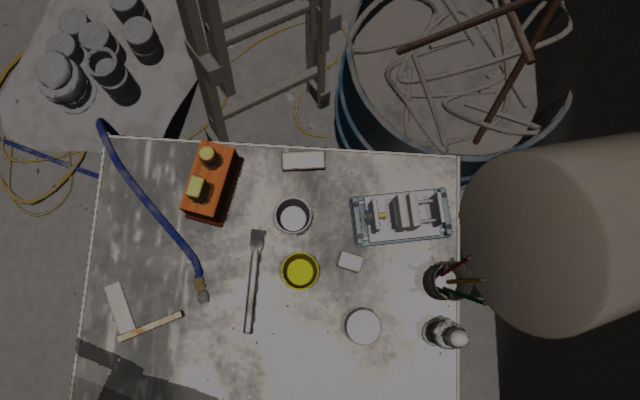

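The scene view has the metal pot at (337,228), the yellow one at (372,209), the gauge at (370,248) and the scriber at (338,257). The stand is at (290,180). In the top view the gauge is at (197,188), the pot at (293,216) and the stand at (400,215). I'll enlarge these next.

```bash
python3 - <<'E'
import cv2
t=cv2.imread('pics/top0.png');s=cv2.imread('pics/scene0.png')
def c(im,x,y,w,h,k,n): cv2.imwrite('pics/'+n,cv2.resize(im[y:y+h,x:x+w],None,fx=k,fy=k,interpolation=cv2.INTER_CUBIC))
c(t,170,130,90,100,6,'c1.png');c(t,340,180,120,75,6,'c2.png');c(s,240,135,100,85,7,'c3.png');c(s,300,220,100,95,6,'c4.png')
E
```

```text
(no output)
```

View pics/c1.png

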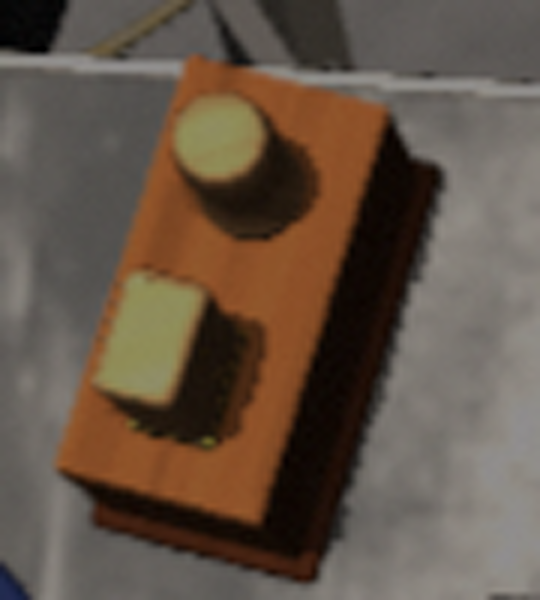

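View pics/c2.png

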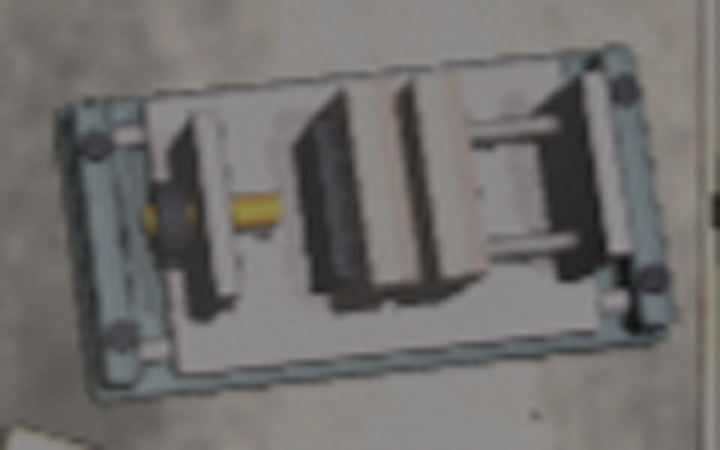

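View pics/c3.png

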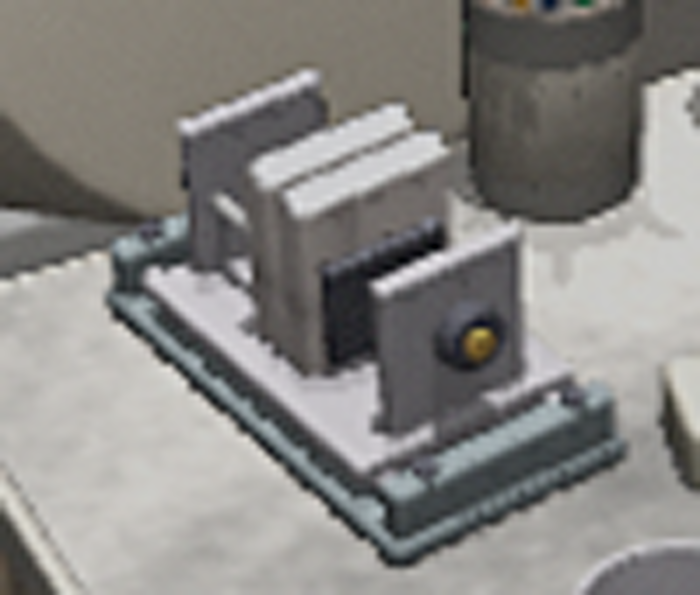

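View pics/c4.png

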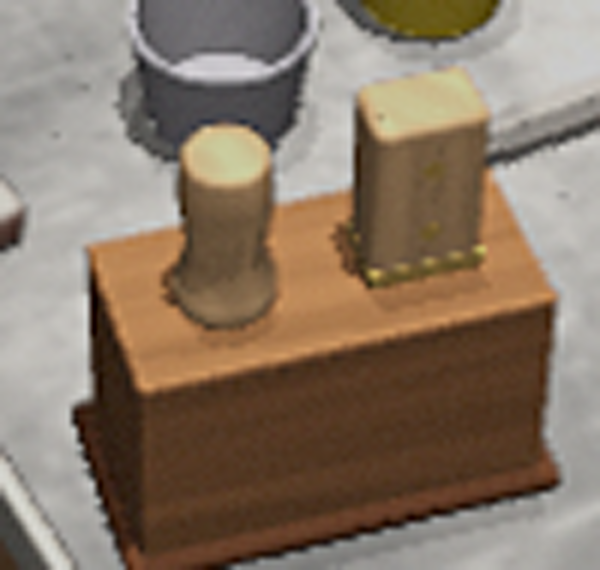

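```bash
cat >> h.py <<'E'
def ray(p,uv):
    M=R.from_rotvec(p['attitude']).as_matrix()
    uv=np.atleast_2d(uv).astype(float);K=p['K']
    d=np.c_[(uv[:,0]-K[0,2])/K[0,0],-(uv[:,1]-K[1,2])/K[1,1],-np.ones(len(uv))]
    return np.array(p['xyz']),d@M.T
def atz(p,uv,z):
    o,d=ray(p,uv); return o+d*((z-o[2])/d[:,2])[:,None]
def proj(p,X):
    M=R.from_rotvec(p['attitude']).as_matrix();K=p['K']
    c=(np.atleast_2d(X)-p['xyz'])@M
    return np.c_[K[0,0]*c[:,0]/-c[:,2]+K[0,2],K[1,1]*-c[:,1]/-c[:,2]+K[1,2]]
def crop(p,x,y,w,h,k,n): cv2.imwrite('pics/'+n,cv2.resize(np.ascontiguousarray(p['pixels'][y:y+h,x:x+w,::-1]),None,fx=k,fy=k,interpolation=cv2.INTER_CUBIC))
def uncrop(a,x,y,k): return (np.array(a,float)+.5)/k-.5+np.array([x,y])
E
python3 - <<'E'
from h import *
t=read_camera('top');s=read_camera('scene')
def show(n,p,a,z):
    P=atz(p,a,z)[:,:2];print(n,P.round(4).tolist(),'c',P.mean(0).round(4))
    e=np.diff(np.r_[P,P[:1]],axis=0);print('  len',np.linalg.norm(e,axis=1).round(4),'ang',np.degrees(np.arctan2(e[:,1],e[:,0])).round(1))
show('block',t,uncrop([(190,57),(388,105),(265,522),(60,467)],170,130,6),.084)
show('gauge',t,uncrop([(137,270),(210,285),(170,405),(95,385)],170,130,6),.148)
show('block s',s,uncrop([(90,247),(148,388),(553,297),(490,175)],300,220,6),.084)
show('gauge s',s,uncrop([(355,95),(375,137),(490,112),(462,68)],300,220,6),.148)
show('stand',t,uncrop([(62,103),(630,43),(674,337),(100,402)],340,180,6),.01)
show('stand s',s,uncrop([(108,295),(395,560),(625,450)],240,135,7),.0)
for p in(t,s):
  for d in masks_of(p,'pot')[:3]:
    m=d['mask'];yy,xx=np.nonzero(m);print(d['p'],xx.min(),xx.max(),yy.min(),yy.max(),p['pixels'][m].mean(0))
E
```

```text
block [[0.5851, 0.1615], [0.5713, 0.1024], [0.4457, 0.1332], [0.461, 0.1928]] c [0.5158 0.1475]
  len [0.0607 0.1293 0.0616 0.128 ] ang [-103.1  166.3   75.6  -14.2]
gauge [[0.5047, 0.1599], [0.5008, 0.14], [0.4674, 0.1491], [0.4726, 0.1695]] c [0.4864 0.1546]
  len [0.0203 0.0346 0.021  0.0334] ang [-101.   164.7   75.7  -16.7]
block s [[0.5679, 0.1034], [0.5816, 0.1615], [0.4593, 0.1933], [0.4452, 0.1412]] c [0.5135 0.1498]
  len [0.0597 0.1264 0.054  0.1284] ang [  76.8  165.4 -105.1  -17.1]
gauge s [[0.5006, 0.1446], [0.5054, 0.1623], [0.4711, 0.1709], [0.4672, 0.1513]] c [0.4861 0.1573]
  len [0.0183 0.0353 0.02   0.034 ] ang [  74.7  165.9 -101.3  -11.3]
stand [[0.4988, -0.1111], [0.5211, -0.2942], [0.4263, -0.3047], [0.4036, -0.1226]] c [ 0.4624 -0.2081]
  len [0.1845 0.0954 0.1834 0.0958] ang [ -83.  -173.7   97.1    6.9]
stand s [[0.513, -0.2995], [0.4934, -0.117], [0.3997, -0.1269]] c [ 0.4687 -0.1811]
  len [0.1836 0.0942 0.2065] ang [  96.1 -174.   -56.7]
0.89 274 310 197 232 [105.14730878 102.7299339  104.31728045]
0.57 281 317 252 289 [109.89166667 104.33981481  26.63518519]
0.62 321 353 212 244 [110.72639225 108.53389831 111.61501211]
0.55 357 387 194 226 [129.57003654 116.13032887  38.15103532]
```

```bash
cat >> h.py <<'E'
def goto(xyz,yaw,n):
    """yaw: world angle(deg) of tool y(jaw) axis mod 180; prints relative move in tool frame"""
    s=read_state();Rc=R.from_rotvec(s['orientation']).as_matrix()
    best=None
    for a in (yaw,yaw+180):
        a=np.radians(a);y=np.array([np.cos(a),np.sin(a),0]);z=np.array([0,0,-1.]);x=np.cross(y,z)
        Rt=np.c_[x,y,z];r=R.from_matrix(Rc.T@Rt).as_rotvec()
        if best is None or np.linalg.norm(r)<np.linalg.norm(best[1]): best=(Rt,r)
    r=best[1];d=(np.array(xyz)-s['tool_pos'])
    print('pos',s['tool_pos'].round(4),'t',round(s['t'],2),'F',s['force'].round(2),'op',round(s['opening'],4),'q',s['q'].round(2))
    print('curtool axes\n',Rc.round(3)); print('rot deg',np.degrees(r).round(2),'shift cur-frame cm',(Rc.T@d*100).round(2),'shift target-frame cm',(best[0].T@d*100).round(2))
E
python3 - <<'E'
from h import *
goto([.4863,.156,.25],75.8,9)
E
```

```text
pos [0.1795 0.5725 0.2186] t 1.6 F [ 0.4  -0.03 -0.08] op 0.093 q [ 1.18  0.13  1.49  0.    1.52 -0.09]
curtool axes
 [[-0.954  0.299 -0.   ]
 [ 0.299  0.954 -0.   ]
 [ 0.    -0.    -1.   ]]
rot deg [-0.   -0.   -3.21] shift cur-frame cm [-41.74 -30.56  -3.14] shift target-frame cm [-39.96 -32.85  -3.14]
```

Request:
drive_tool(
  plan=[
    {"claw": 0,"linear": [0,0,0],"angular": [0,0,-3.2]},
    {"claw": 0,"linear": [-3.63,-2.99,-0.28],"angular": [0,0,0]},
    {"claw": 0,"linear": [-3.63,-2.99,-0.28],"angular": [0,0,0]},
    {"claw": 0,"linear": [-3.63,-2.99,-0.28],"angular": [0,0,0]},
    {"claw": 0,"linear": [-3.63,-2.99,-0.28],"angular": [0,0,0]},
    {"claw": 0,"linear": [-3.63,-2.99,-0.28],"angular": [0,0,0]},
    {"claw": 0,"linear": [-3.63,-2.99,-0.28],"angular": [0,0,0]},
    {"claw": 0,"linear": [-3.63,-2.99,-0.28],"angular": [0,0,0]},
    {"claw": 0,"linear": [-3.63,-2.99,-0.28],"angular": [0,0,0]},
    {"claw": 0,"linear": [-3.63,-2.99,-0.28],"angular": [0,0,0]},
    {"claw": 0,"linear": [-3.63,-2.99,-0.28],"angular": [0,0,0]},
    {"claw": 0,"linear": [-3.63,-2.99,-0.28],"angular": [0,0,0]},
  ],
)

```text
t: 3.1
tool_pos: [0.4867, 0.1543, 0.2498]
orientation: [0.389, 3.117, 0.0]
force: [1.0, 0.8, -0.4]
opening: 0.093
```

```bash
python3 - <<'E'
from h import *
goto([.4863,.156,.16],75.8,9)
p=read_camera('wrist');save(p,'w1.png');print(p['xyz'],p['attitude'])
d=search_frame(p,'gauge_grip');print(d[:2])
for z,X in((.148,(.4863,.156)),):
  print(proj(p,[[X[0],X[1],z]]))
E
```

```text
pos [0.4867 0.1543 0.2498] t 3.1 F [ 0.96  0.77 -0.42] op 0.093 q [ 0.21 -0.13  1.69  0.    1.58 -1.12]
curtool axes
 [[-0.969  0.246  0.001]
 [ 0.246  0.969  0.   ]
 [-0.001  0.    -1.   ]]
rot deg [ 0.02  0.03 -0.01] shift cur-frame cm [0.08 0.15 8.98] shift target-frame cm [0.08 0.15 8.98]
[0.40894641 0.17468934 0.41728557] [-0.25223341 -0.19633341  1.31340787]
[{'at': [0.4734, 0.1571, 0.1471], 'p': 0.85}]
[[321.84366041 195.8411052 ]]
```

View pics/w1.png

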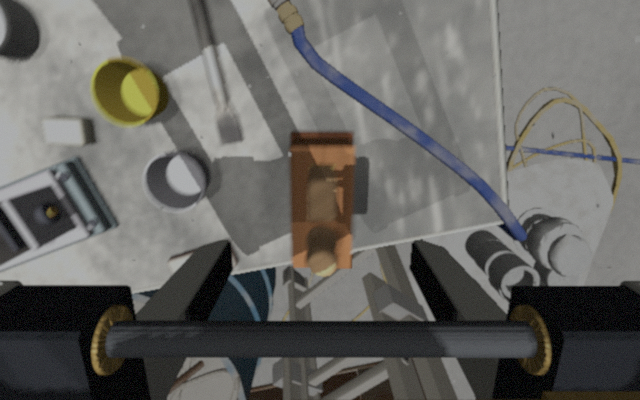

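The wrist view shows the gauge at (321,195) and the scriber at (322,262), both inside the block and centred between the fingers. It is slightly blurred by motion. I'll descend part of the way and look again.

Request:
drive_tool(
  plan=[
    {"claw": 0,"linear": [0.08,0.15,4],"angular": [0,0,0]},
    {"claw": 0,"linear": [0,0,3],"angular": [0,0,0]},
    {"claw": 0,"linear": [0,0,0],"angular": [0,0,0]},
    {"claw": 0,"linear": [0,0,0],"angular": [0,0,0]},
  ],
)

```text
t: 3.7
tool_pos: [0.4858, 0.1579, 0.1808]
orientation: [0.388, 3.116, 0.001]
force: [-0.3, -0.1, -0.0]
opening: 0.0929
```

```bash
python3 - <<'E'
from h import *
goto([.4863,.156,.16],75.8,9)
p=read_camera('wrist');print(p['xyz'],p['attitude'],p['K'])
u=proj(p,[[.4863,.156,.148]])[0];print(u)
x,y=int(u[0])-60,int(u[1])-60;print(x,y);crop(p,x,y,120,120,5,'w2.png')
E
```

```text
pos [0.4858 0.1579 0.1808] t 3.7 F [-0.33 -0.06 -0.04] op 0.0929 q [ 0.21 -0.09  1.78  0.    1.45 -1.11]
curtool axes
 [[-0.97   0.245  0.001]
 [ 0.245  0.97   0.   ]
 [-0.001  0.001 -1.   ]]
rot deg [0.04 0.07 0.02] shift cur-frame cm [-0.09 -0.17  2.08] shift target-frame cm [-0.09 -0.17  2.08]
[0.40795393 0.17816425 0.34829141] [-0.25252387 -0.19714804  1.31383859] [[350.16892367   0.         320.80641371]
 [  0.         350.16892367 199.20773444]
 [  0.           0.           1.        ]]
[316.8736388  230.22777242]
256 170
```

View pics/w2.png

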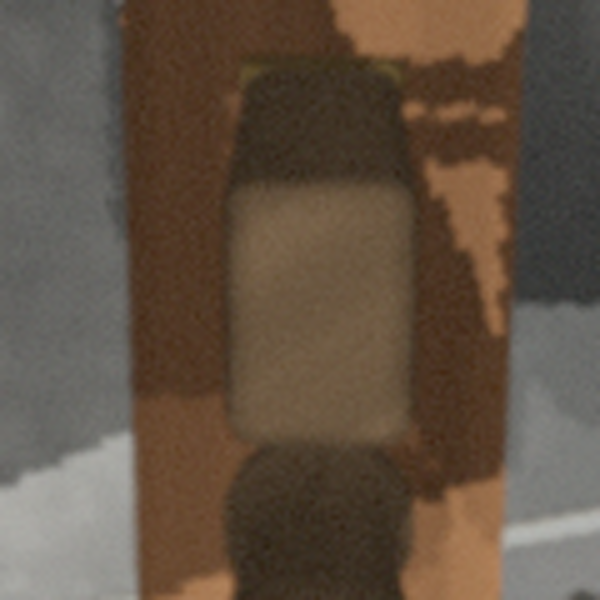

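```bash
python3 - <<'E'
from h import *
p=read_camera('wrist');P=atz(p,uncrop([(322,310),(232,182),(412,182),(412,438),(232,438)],256,170,5),.148);print(P.round(4))
c=P[0];goto([c[0],c[1],.098],75.8,9)
E
```

```text
[[0.4883 0.1576 0.148 ]
 [0.4696 0.1512 0.148 ]
 [0.4749 0.1722 0.148 ]
 [0.508  0.1644 0.148 ]
 [0.5025 0.1423 0.148 ]]
pos [0.4864 0.1579 0.1815] t 3.8 F [-0.62 -0.14 -1.15] op 0.093 q [ 0.21 -0.09  1.78  0.    1.45 -1.11]
curtool axes
 [[-0.97   0.245  0.003]
 [ 0.245  0.97   0.001]
 [-0.003  0.001 -1.   ]]
rot deg [0.08 0.15 0.02] shift cur-frame cm [-0.17  0.01  8.35] shift target-frame cm [-0.2   0.02  8.35]
```

Request:
drive_tool(
  plan=[
    {"claw": 0,"linear": [-0.13,0.0,4],"angular": [0,0,0]},
    {"claw": 0,"linear": [0,0,3],"angular": [0,0,0]},
    {"claw": 0,"linear": [0,0,1.3],"angular": [0,0,0]},
    {"claw": 0,"linear": [0,0,0],"angular": [0,0,0]},
    {"claw": 1,"linear": [0,0,0],"angular": [0,0,0]},
    {"claw": 1,"linear": [0,0,0],"angular": [0,0,0]},
    {"claw": 1,"linear": [0,0,0],"angular": [0,0,0]},
    {"claw": 1,"linear": [0,0,0],"angular": [0,0,0]},
    {"claw": 1,"linear": [0,0,0],"angular": [0,0,0]},
    {"claw": 1,"linear": [0,0,0],"angular": [0,0,0]},
    {"claw": 1,"linear": [0,0,0],"angular": [0,0,0]},
  ],
  newtons=45,
)

```text
t: 5.18
tool_pos: [0.4866, 0.157, 0.0964]
orientation: [-0.388, -3.117, 0.0]
force: [-0.2, 0.4, -0.3]
opening: 0.028
```

```bash
python3 - <<'E'
from h import *
goto([.488,.1575,.098],75.8,9);print(read_state()['wrist_torque'])
E
```

```text
pos [0.4866 0.157  0.0964] t 5.17 F [-0.23  0.37 -0.26] op 0.028 q [ 0.21 -0.01  1.87  0.    1.29 -1.11]
curtool axes
 [[-0.969  0.245 -0.   ]
 [ 0.245  0.969 -0.   ]
 [ 0.    -0.    -1.   ]]
rot deg [-0.   -0.01 -0.01] shift cur-frame cm [-0.12  0.08 -0.16] shift target-frame cm [-0.12  0.08 -0.16]
[-0.03640062 -0.0117609  -0.02849642]
```

Request:
drive_tool(
  plan=[
    {"claw": 1,"linear": [0,0,0],"angular": [0,0,0]},
    {"claw": 1,"linear": [0,0,0],"angular": [0,0,0]},
    {"claw": 1,"linear": [0,0,0],"angular": [0,0,0]},
    {"claw": 1,"linear": [0,0,0],"angular": [0,0,0]},
  ],
  newtons=45,
)

```text
t: 5.68
tool_pos: [0.4867, 0.157, 0.0964]
orientation: [-0.388, -3.117, 0.0]
force: [0.4, 0.6, -0.9]
opening: 0.0238
```

```bash
python3 - <<'E'
from h import *
goto([.488,.1575,.098],75.8,9)
t=read_camera('top');crop(t,260,180,70,70,8,'c5.png');save(t,'top1.png')
E
```

```text
pos [0.4867 0.157  0.0964] t 5.67 F [ 0.38  0.62 -0.91] op 0.0238 q [ 0.21 -0.01  1.87 -0.    1.29 -1.11]
curtool axes
 [[-0.969  0.245 -0.   ]
 [ 0.245  0.969 -0.   ]
 [ 0.    -0.    -1.   ]]
rot deg [-0.   -0.   -0.01] shift cur-frame cm [-0.12  0.08 -0.16] shift target-frame cm [-0.12  0.08 -0.16]
```

View pics/c5.png

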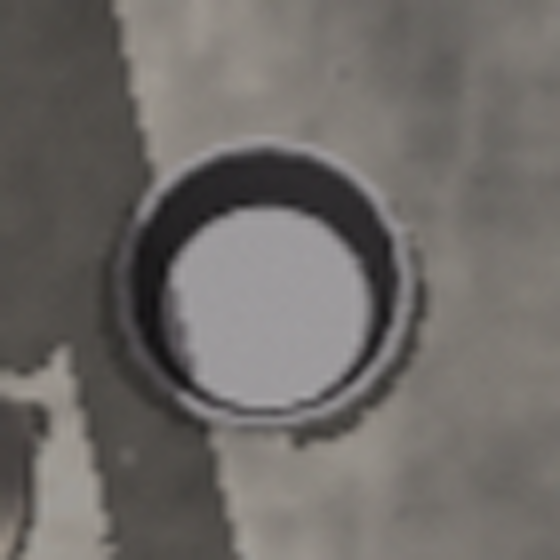

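Gripped: the opening reads 23.8 mm. In the crop the pot's rim is centred at about (266,282). I'll compute its position and lift.

Request:
drive_tool(
  plan=[
    {"claw": 1,"linear": [0,0,-1.5],"angular": [0,0,0]},
    {"claw": 1,"linear": [0,0,-3],"angular": [0,0,0]},
    {"claw": 1,"linear": [0,0,-3],"angular": [0,0,0]},
    {"claw": 1,"linear": [0,0,-3],"angular": [0,0,0]},
    {"claw": 1,"linear": [0,0,-1],"angular": [0,0,0]},
    {"claw": 1,"linear": [0,0,0],"angular": [0,0,0]},
  ],
)

```text
t: 6.48
tool_pos: [0.487, 0.1571, 0.212]
orientation: [0.388, 3.116, 0.001]
force: [1.0, -0.7, -2.5]
opening: 0.0239
```

```bash
python3 - <<'E'
from h import *
t=read_camera('top')
P=atz(t,uncrop([(266,282),(118,282),(413,282),(266,137),(266,427)],260,180,8),.045);print(P.round(4))
c=P[0]
goto([c[0]-.001,c[1],.215],75.8,9)
print(read_state()['wrist_torque'])
s=read_camera('scene');crop(s,310,150,110,150,4,'c6.png');p=read_camera('wrist');save(p,'w3.png')
E
```

```text
[[ 0.4568 -0.0032  0.045 ]
 [ 0.4564  0.0304  0.045 ]
 [ 0.4573 -0.0367  0.045 ]
 [ 0.4905 -0.0026  0.045 ]
 [ 0.4236 -0.0038  0.045 ]]
pos [0.4864 0.157  0.2109] t 6.53 F [-1.    0.51 -1.71] op 0.0239 q [ 0.21 -0.11  1.74 -0.    1.51 -1.11]
curtool axes
 [[-0.969  0.245 -0.001]
 [ 0.245  0.969 -0.   ]
 [ 0.001 -0.    -1.   ]]
rot deg [-0.02 -0.03 -0.  ] shift cur-frame cm [ -0.96 -16.28  -0.41] shift target-frame cm [ -0.96 -16.28  -0.41]
[ 0.0228613   0.00063065 -0.03509054]
```

View pics/c6.png

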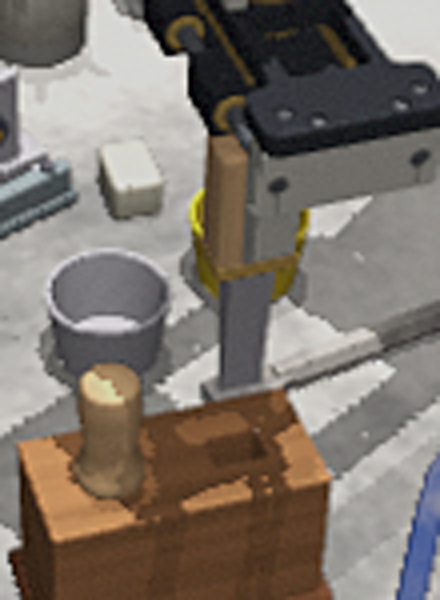

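View pics/w3.png

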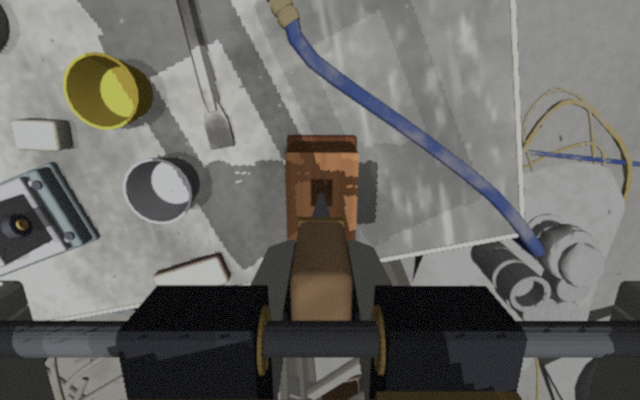

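The gauge is held upright with its tip above the block, and the scriber is still in its slot. Now I'll move over the pot at (0.457, -0.003).

Request:
drive_tool(
  plan=[
    {"claw": 1,"linear": [-0.06,-1.2,0],"angular": [0,0,0]},
    {"claw": 1,"linear": [-0.2,-3.4,0],"angular": [0,0,0]},
    {"claw": 1,"linear": [-0.2,-3.4,0],"angular": [0,0,0]},
    {"claw": 1,"linear": [-0.2,-3.4,0],"angular": [0,0,0]},
    {"claw": 1,"linear": [-0.2,-3.3,0],"angular": [0,0,0]},
    {"claw": 1,"linear": [-0.1,-1.5,0],"angular": [0,0,0]},
    {"claw": 1,"linear": [0,0,0],"angular": [0,0,0]},
    {"claw": 1,"linear": [0,0,0],"angular": [0,0,0]},
  ],
)

```text
t: 7.62
tool_pos: [0.4563, -0.0017, 0.2113]
orientation: [-0.388, -3.117, -0.001]
force: [0.5, 0.9, -1.9]
opening: 0.0238
```

```bash
python3 - <<'E'
from h import *
goto([.4558,-.0032,.109],75.8,9)
s=read_camera('scene');crop(s,290,150,110,110,5,'c7.png')
p=read_camera('wrist');save(p,'w4.png')
print(proj(s,[[.4568,-.0032,.045]]), proj(s,[[.4568,-.0032,.124]]))
E
```

```text
pos [ 0.4563 -0.0017  0.2113] t 7.62 F [ 0.55  0.9  -1.93] op 0.0238 q [-0.12 -0.27  1.88  0.    1.53 -1.44]
curtool axes
 [[-0.969  0.245 -0.   ]
 [ 0.245  0.969  0.001]
 [ 0.     0.    -1.   ]]
rot deg [ 0.03 -0.02  0.01] shift cur-frame cm [ 1.000e-02 -1.600e-01  1.023e+01] shift target-frame cm [ 1.000e-02 -1.600e-01  1.023e+01]
[[335.69726195 222.65723446]] [[335.82271148 193.31948727]]
```

View pics/c7.png

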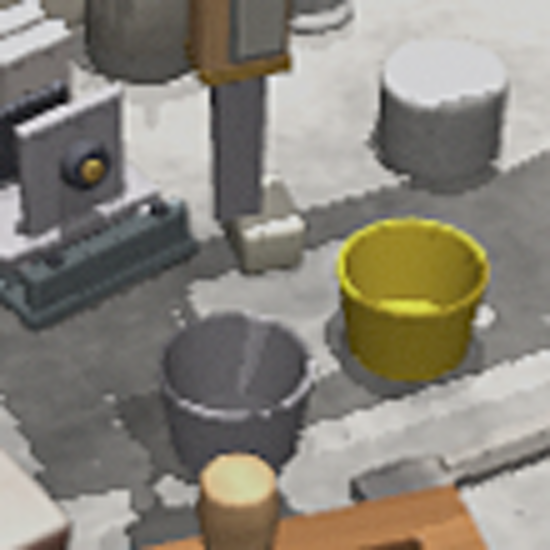

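View pics/w4.png

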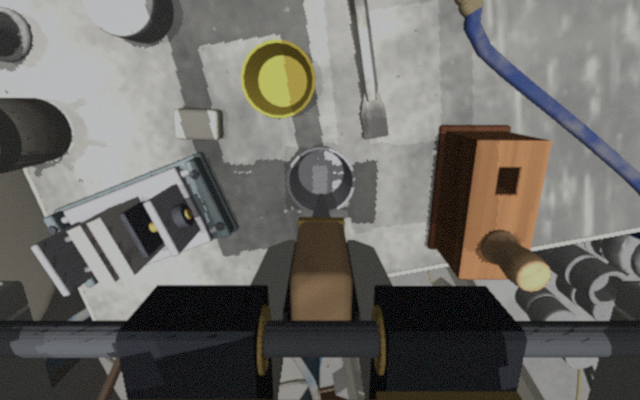

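The blade tip is at scene pixel (337,193), where a point above the pot's centre should project. The wrist view puts it on the pot too. Next I'll dip.

Request:
drive_tool(
  plan=[
    {"claw": 1,"linear": [0,-0.1,2],"angular": [0,0,0]},
    {"claw": 1,"linear": [0,0,3],"angular": [0,0,0]},
    {"claw": 1,"linear": [0,0,3],"angular": [0,0,0]},
    {"claw": 1,"linear": [0,0,2.2],"angular": [0,0,0]},
    {"claw": 1,"linear": [0,0,0],"angular": [0,0,0]},
    {"claw": 1,"linear": [0,0,0],"angular": [0,0,0]},
    {"claw": 1,"linear": [0,0,0],"angular": [0,0,0]},
  ],
)

```text
t: 8.6
tool_pos: [0.4571, -0.0033, 0.1109]
orientation: [0.388, 3.115, 0.0]
force: [0.2, -0.1, -1.2]
opening: 0.0238
```

```bash
python3 - <<'E'
from h import *
goto([.4558,-.0032,.109],75.8,9)
s=read_camera('scene');crop(s,290,150,110,110,5,'c8.png')
E
```

```text
pos [ 0.4571 -0.0033  0.1109] t 8.6 F [ 0.23 -0.12 -1.23] op 0.0238 q [-0.12 -0.19  2.    0.    1.33 -1.44]
curtool axes
 [[-0.969  0.245  0.002]
 [ 0.245  0.969 -0.   ]
 [-0.002  0.    -1.   ]]
rot deg [0.02 0.13 0.01] shift cur-frame cm [ 0.12 -0.02  0.19] shift target-frame cm [ 0.12 -0.02  0.19]
```

View pics/c8.png

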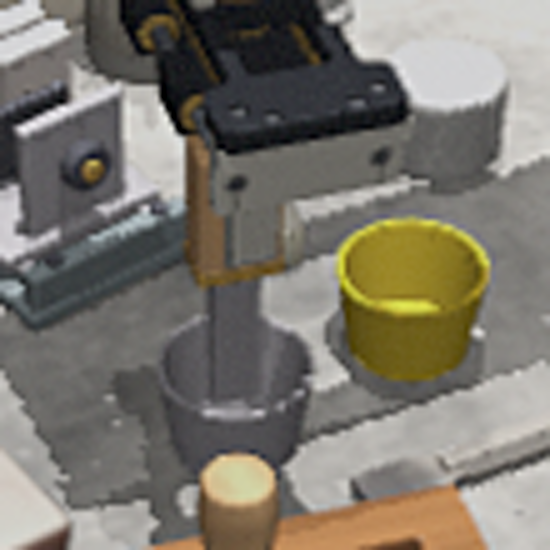

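The blade is in the grey pot with its tip about 21 mm below the rim, and the pot hasn't moved. I'll raise it and go to the stand.

Request:
drive_tool(
  plan=[
    {"claw": 1,"linear": [0,0,-2],"angular": [0,0,0]},
    {"claw": 1,"linear": [0,0,-3.5],"angular": [0,0,0]},
    {"claw": 1,"linear": [0,0,-3.5],"angular": [0,0,0]},
    {"claw": 1,"linear": [0,0,-3],"angular": [0,0,0]},
    {"claw": 1,"linear": [0,0,-1],"angular": [0,0,-6]},
    {"claw": 1,"linear": [0,0,0],"angular": [0,0,-8]},
    {"claw": 1,"linear": [0,0,0],"angular": [0,0,-6.8]},
    {"claw": 1,"linear": [0,0,0],"angular": [0,0,0]},
  ],
)

```text
t: 9.65
tool_pos: [0.4563, -0.0034, 0.2402]
orientation: [-0.179, 3.135, -0.0]
force: [-0.6, -0.5, -2.3]
opening: 0.0239
```

```bash
python3 - <<'E'
from h import *
t=read_camera('top')
a=uncrop([(400,78),(420,277),(415,75),(440,273)],340,180,6)
P=atz(t,a,.092);print(P.round(4)); 
for i in(0,2): e=P[i]-P[i+1];print(np.degrees(np.arctan2(e[1],e[0])),np.linalg.norm(e))
c=P.mean(0);print(c)
goto([c[0],c[1],.245],96.6,9)
for p in (t,read_camera('scene')):
  for l in['set_plate_edge','sprung_plate_edge','stand']: print(l,[(np.round(d['at'],4),round(d['p'],2)) for d in search_frame(p,l)[:1]])
E
```

```text
[[ 0.4915 -0.2022  0.092 ]
 [ 0.4329 -0.2066  0.092 ]
 [ 0.4925 -0.2066  0.092 ]
 [ 0.4341 -0.2124  0.092 ]]
4.301441441057318 0.05880652947311178
5.697800244018017 0.05865145503145789
[ 0.46277106 -0.20693973  0.092     ]
pos [ 0.4562 -0.0034  0.24  ] t 9.7 F [ 0.12 -0.4  -1.43] op 0.0239 q [-0.12 -0.28  1.84  0.    1.58 -1.8 ]
curtool axes
 [[-0.994 -0.112  0.001]
 [-0.112  0.994 -0.   ]
 [-0.001 -0.    -1.   ]]
rot deg [-0.01  0.05 -0.16] shift cur-frame cm [  1.63 -20.3   -0.49] shift target-frame cm [  1.69 -20.3   -0.5 ]
set_plate_edge [(array([ 0.4572, -0.1938,  0.0847]), 0.67)]
sprung_plate_edge [(array([ 0.4641, -0.21  ,  0.0997]), 0.86)]
stand [(array([ 0.4505, -0.2089,  0.0279]), 0.57)]
set_plate_edge [(array([ 0.4718, -0.1884,  0.0728]), 0.58)]
sprung_plate_edge [(array([ 0.4835, -0.2113,  0.0865]), 0.56)]
stand [(array([ 0.4723, -0.1842,  0.0354]), 0.84)]
```

Request:
drive_tool(
  plan=[
    {"claw": 1,"linear": [0.1,-1.2,-0.3],"angular": [0,0,0]},
    {"claw": 1,"linear": [0.3,-3.6,-0.2],"angular": [0,0,0]},
    {"claw": 1,"linear": [0.3,-3.6,0],"angular": [0,0,0]},
    {"claw": 1,"linear": [0.3,-3.6,0],"angular": [0,0,0]},
    {"claw": 1,"linear": [0.3,-3.6,0],"angular": [0,0,0]},
    {"claw": 1,"linear": [0.3,-3.4,0],"angular": [0,0,0]},
    {"claw": 1,"linear": [0.1,-1.3,0],"angular": [0,0,0]},
    {"claw": 1,"linear": [0,0,0],"angular": [0,0,0]},
    {"claw": 1,"linear": [0,0,0],"angular": [0,0,0]},
    {"claw": 1,"linear": [0,0,0],"angular": [0,0,0]},
  ],
)

```text
t: 11.3
tool_pos: [0.4626, -0.206, 0.2445]
orientation: [-0.183, 3.136, 0.0]
force: [-0.2, -0.3, -2.0]
opening: 0.0235
```

```bash
python3 - <<'E'
from h import *
goto([.4628,-.2069,.245],96.6,9)
p=read_camera('wrist');save(p,'w5.png');crop(p,230,110,180,130,4,'w5c.png')
s=read_camera('scene');crop(s,240,90,110,120,5,'c9.png')
t=read_camera('top');crop(t,340,170,120,90,6,'c10.png')
E
```

```text
pos [ 0.4626 -0.206   0.2445] t 11.3 F [-0.16 -0.28 -2.03] op 0.0235 q [-0.52 -0.13  1.71  0.    1.57 -2.21]
curtool axes
 [[-0.993 -0.116  0.   ]
 [-0.116  0.993  0.   ]
 [-0.     0.    -1.   ]]
rot deg [0.01 0.01 0.07] shift cur-frame cm [-0.01 -0.09 -0.05] shift target-frame cm [-0.01 -0.09 -0.05]
```

View pics/w5.png

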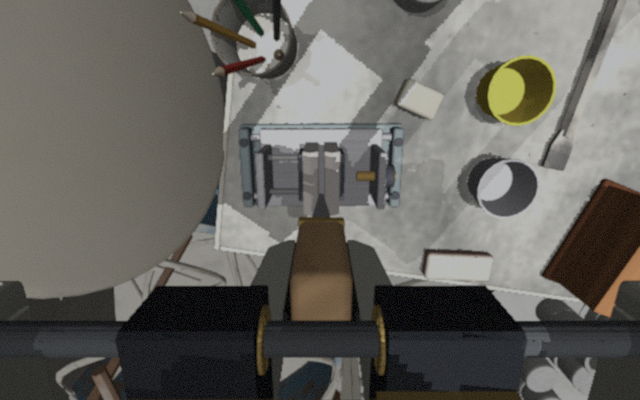

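View pics/w5c.png

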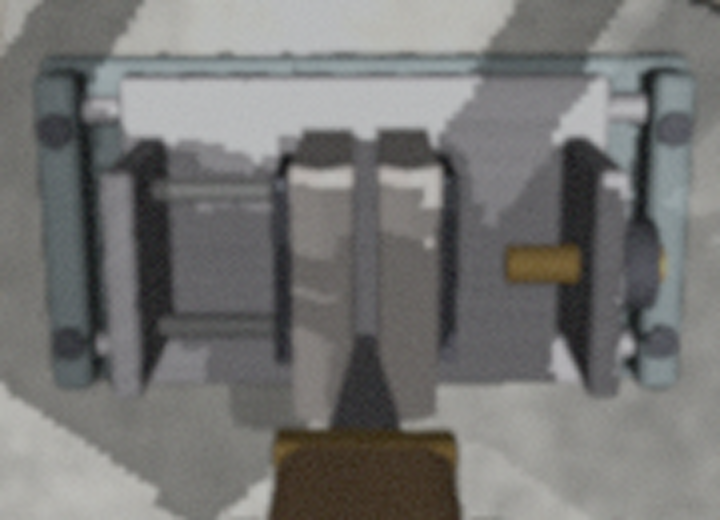

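View pics/c9.png

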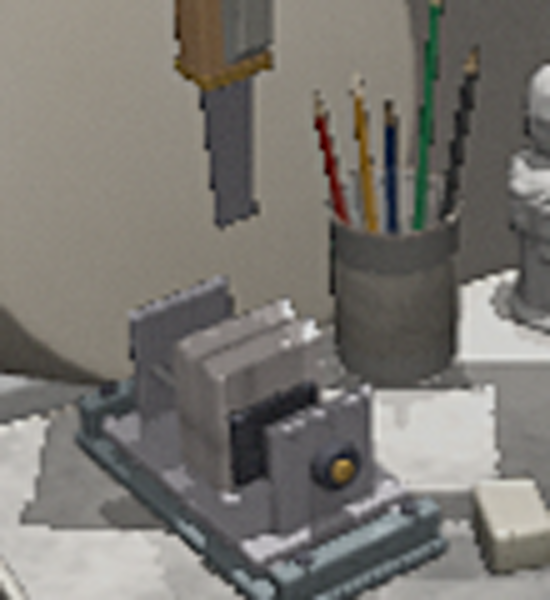

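View pics/c10.png

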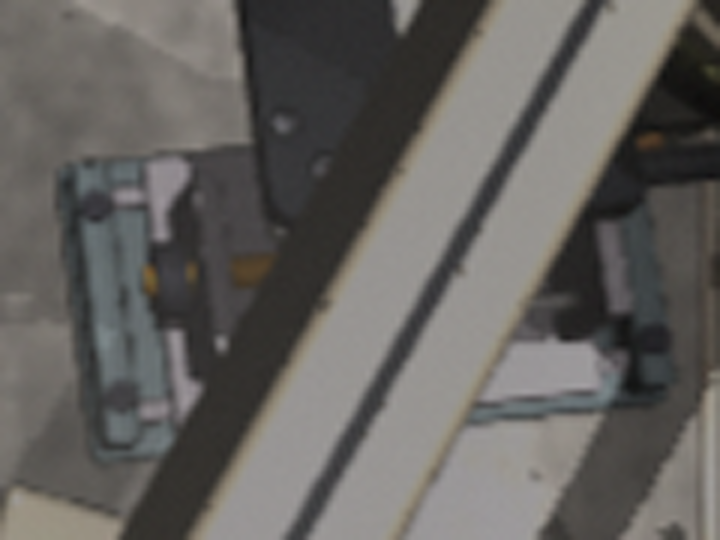

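```bash
python3 - <<'E'
from h import *
p=read_camera('wrist');s=read_state()
g=uncrop([(355,170),(354,335),(379,170),(381,335)],230,110,4)
P=atz(p,g,.092)
T=atz(p,uncrop([(366.5,335),(355,335),(378,335)],230,110,4),.157)
Rc=R.from_rotvec(s['orientation']).as_matrix()
f=lambda X:((X-s['tool_pos'])@Rc*1000).round(2)
print('gap tool frame mm\n',f(P),'\ntip\n',f(T))
for i in(0,2): e=P[i+1]-P[i];print(np.degrees(np.arctan2(e[1],e[0])))
H=atz(p,uncrop([(275,435),(458,435)],230,110,4),.232);print(f(H))
# plate ends
print('ends',f(atz(p,uncrop([(325,165),(410,165)],230,110,4),.099)), 'base',f(atz(p,uncrop([(38,75),(692,75),(38,385),(692,385)],230,110,4),.02)))
for l in['set_plate_edge','sprung_plate_edge','gauge_tip']: print(l,[(f(np.array(d['at'])),round(d['p'],2)) for d in search_frame(p,l)[:1]])
E
```

```text
gap tool frame mm
 [[ 27.51  -2.05 152.55]
 [-11.89  -2.33 152.56]
 [ 27.52   3.46 152.55]
 [-11.88   4.09 152.56]] 
tip
 [[ 6.78  0.6  87.55]
 [ 6.77 -1.58 87.55]
 [ 6.78  2.78 87.55]]
6.244973114413246
7.568829476563045
[[ 14.06 -11.94  12.55]
 [ 14.1   13.08  12.55]]
ends [[ 29.78  -8.73 145.55]
 [ 29.8   10.34 145.55]] base [[ 41.9  -90.   224.56]
 [ 42.12  90.29 224.54]
 [-48.01 -96.02 224.57]
 [-47.72  96.53 224.55]]
set_plate_edge [(array([  3.97,   9.59, 145.55]), 0.93)]
sprung_plate_edge [(array([  4.84,  -9.94, 150.96]), 0.82)]
gauge_tip [(array([ 15.1 ,   1.91, -49.15]), 0.78)]
```

The wrist view shows the blade tip at crop (366,335), centred on the gap at (366,170–335). Yaw agrees to within 0.3°, and the plates' x centre is under the blade. I'll lower it into the mouth.

Request:
drive_tool(
  plan=[
    {"claw": 1,"linear": [0,0.02,1.5],"angular": [0,0,0]},
    {"claw": 1,"linear": [0,0,1.5],"angular": [0,0,0]},
    {"claw": 1,"linear": [0,0,1.0],"angular": [0,0,0]},
    {"claw": 1,"linear": [0,0,0.7],"angular": [0,0,0]},
    {"claw": 1,"linear": [0,0,0],"angular": [0,0,0]},
    {"claw": 1,"linear": [0,0,0],"angular": [0,0,0]},
  ],
  newtons=50,
)

```text
t: 12.4
tool_pos: [0.4627, -0.2069, 0.1979]
orientation: [-0.181, 3.136, -0.001]
force: [0.3, -0.2, -1.0]
opening: 0.0239
```

```bash
cat >> h.py <<'E'
def favg(n=8):
    F=[];Z=[]
    for i in range(n):
        read_camera('top');s=read_state();F.append(s['force']);Z.append(s['tool_pos'])
    print('favg',np.mean(F,0).round(2),'sd',np.std(F,0).round(2),'pos',np.mean(Z,0).round(4))
E
python3 - <<'E'
from h import *
goto([.4628,-.2069,.172],96.6,9)
p=read_camera('wrist');crop(p,230,110,180,130,4,'w6c.png')
s=read_camera('scene');crop(s,240,90,110,120,5,'c11.png')
favg(8)
E
```

```text
pos [ 0.4627 -0.2069  0.1979] t 12.4 F [ 0.33 -0.2  -1.05] op 0.0239 q [-0.52 -0.11  1.77 -0.    1.48 -2.21]
curtool axes
 [[-0.993 -0.115  0.001]
 [-0.115  0.993 -0.   ]
 [-0.001 -0.    -1.   ]]
rot deg [-0.03  0.03 -0.01] shift cur-frame cm [-0.01  0.    2.59] shift target-frame cm [-0.01 -0.    2.59]
favg [ 0.06 -0.23 -1.93] sd [0.47 0.35 0.58] pos [ 0.4625 -0.2068  0.1977]
```

View pics/w6c.png

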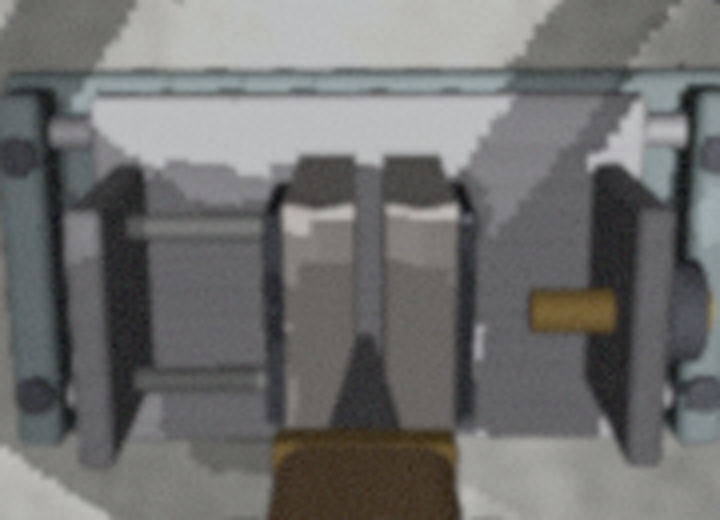

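View pics/c11.png

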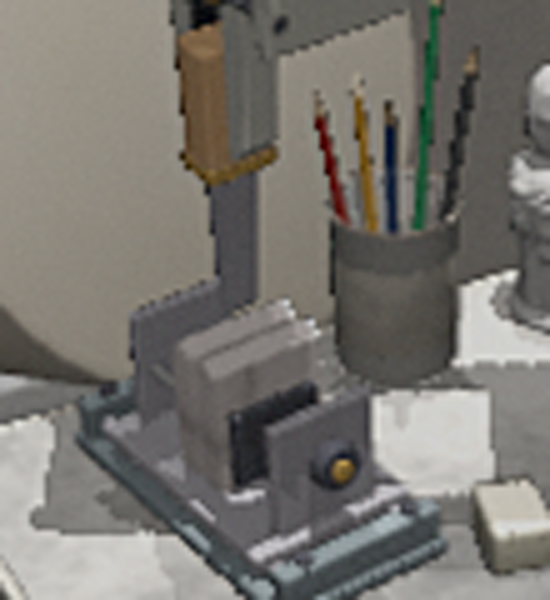

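The gap is about 0.5 mm toward tool +y of the blade. I'll trim that and descend to the mouth.

Request:
drive_tool(
  plan=[
    {"claw": 1,"linear": [0,0.05,0.6],"angular": [0,0,0]},
    {"claw": 1,"linear": [0,0,0.7],"angular": [0,0,0]},
    {"claw": 1,"linear": [0,0,0.7],"angular": [0,0,0]},
    {"claw": 1,"linear": [0,0,0.6],"angular": [0,0,0]},
    {"claw": 1,"linear": [0,0,0],"angular": [0,0,0]},
    {"claw": 1,"linear": [0,0,0],"angular": [0,0,0]},
  ],
)

```text
t: 13.65
tool_pos: [0.4624, -0.2063, 0.1716]
orientation: [-0.181, 3.136, -0.0]
force: [-0.1, -0.3, -1.6]
opening: 0.0235
```

```bash
python3 - <<'E'
from h import *
goto([.4628,-.2069,.172],96.6,9)
p=read_camera('wrist');crop(p,230,110,180,130,4,'w7c.png')
s=read_camera('scene');crop(s,240,90,110,120,5,'c12.png')
favg(8)
E
```

```text
pos [ 0.4624 -0.2063  0.1716] t 13.65 F [-0.11 -0.35 -1.57] op 0.0235 q [-0.52 -0.1   1.81 -0.    1.43 -2.21]
curtool axes
 [[-0.993 -0.115  0.   ]
 [-0.115  0.993 -0.   ]
 [-0.    -0.    -1.   ]]
rot deg [-0.01  0.01 -0.01] shift cur-frame cm [-0.03 -0.06 -0.04] shift target-frame cm [-0.03 -0.06 -0.04]
favg [-0.44 -0.05 -1.97] sd [0.41 0.42 0.57] pos [ 0.4624 -0.2063  0.1716]
```

View pics/w7c.png

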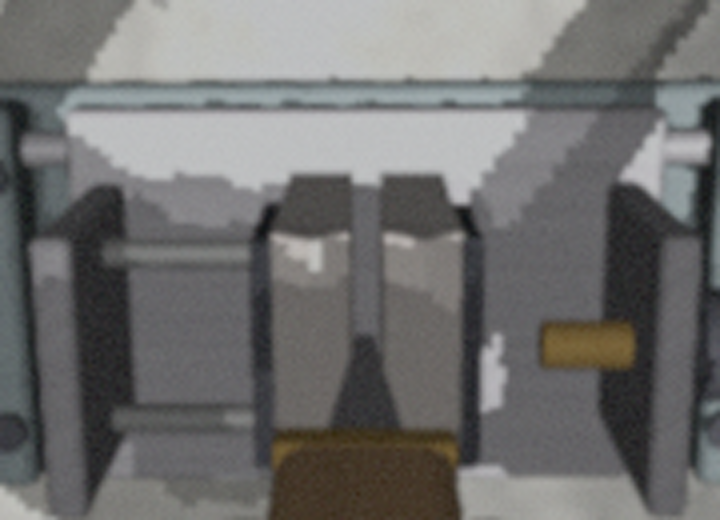

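View pics/c12.png

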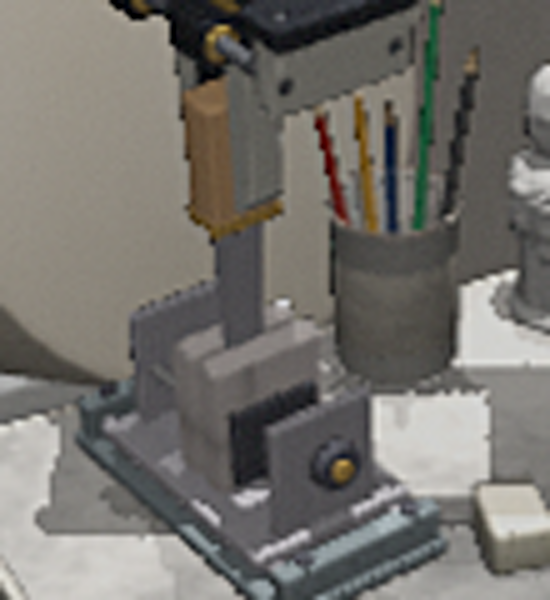

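The blade has entered the gap centred, with no contact force yet (baseline Fz about -1.95 N). Next I'll go down in small steps.

Request:
drive_tool(
  plan=[
    {"claw": 1,"linear": [0,0,0.3],"angular": [0,0,0]},
    {"claw": 1,"linear": [0,0,0.3],"angular": [0,0,0]},
    {"claw": 1,"linear": [0,0,0.3],"angular": [0,0,0]},
    {"claw": 1,"linear": [0,0,0],"angular": [0,0,0]},
    {"claw": 1,"linear": [0,0,0],"angular": [0,0,0]},
  ],
)

```text
t: 14.78
tool_pos: [0.4623, -0.2062, 0.1624]
orientation: [0.181, -3.136, -0.0]
force: [-0.5, 0.3, -1.9]
opening: 0.0239
```

```bash
python3 - <<'E'
from h import *
favg(10)
p=read_camera('wrist');crop(p,230,110,180,130,4,'w8c.png')
E
```

```text
favg [-0.16  0.37 -1.85] sd [0.48 0.39 0.34] pos [ 0.4624 -0.2063  0.1625]
```

Request:
drive_tool(
  plan=[
    {"claw": 1,"linear": [0,0,0.3],"angular": [0,0,0]},
    {"claw": 1,"linear": [0,0,0],"angular": [0,0,0]},
    {"claw": 1,"linear": [0,0,0],"angular": [0,0,0]},
  ],
)

```text
t: 15.7
tool_pos: [0.4622, -0.2062, 0.1593]
orientation: [0.181, -3.136, -0.0]
force: [0.2, 0.3, -2.1]
opening: 0.0242
```

```bash
python3 - <<'E'
from h import *
favg(10)
E
```

```text
favg [ 0.11  0.3  -1.75] sd [0.48 0.47 0.69] pos [ 0.4623 -0.2062  0.1594]
```

Request:
drive_tool(
  plan=[
    {"claw": 1,"linear": [0,0,0.2],"angular": [0,0,0]},
    {"claw": 1,"linear": [0,0,0.2],"angular": [0,0,0]},
    {"claw": 1,"linear": [0,0,0],"angular": [0,0,0]},
    {"claw": 1,"linear": [0,0,0],"angular": [0,0,0]},
  ],
)

```text
t: 16.7
tool_pos: [0.4626, -0.2063, 0.1556]
orientation: [-0.181, 3.136, -0.0]
force: [1.1, 0.1, 0.0]
opening: 0.0239
```

```bash
python3 - <<'E'
from h import *
favg(10)
E
```

```text
favg [1.83 0.18 0.05] sd [0.6  0.41 0.66] pos [ 0.4626 -0.2063  0.1556]
```

Request:
drive_tool(
  plan=[
    {"claw": 1,"linear": [0,0,0.3],"angular": [0,0,0]},
    {"claw": 1,"linear": [0,0,0],"angular": [0,0,0]},
    {"claw": 1,"linear": [0,0,0],"angular": [0,0,0]},
  ],
)

```text
t: 17.58
tool_pos: [0.4622, -0.2062, 0.1523]
orientation: [0.181, -3.136, -0.0]
force: [1.4, 0.2, 0.1]
opening: 0.0237
```

```bash
python3 - <<'E'
from h import *
favg(10)
p=read_camera('wrist');crop(p,230,110,180,130,4,'w9c.png')
E
```

```text
favg [ 1.22 -0.   -0.01] sd [0.53 0.36 0.45] pos [ 0.4622 -0.2062  0.1523]
```

View pics/w9c.png

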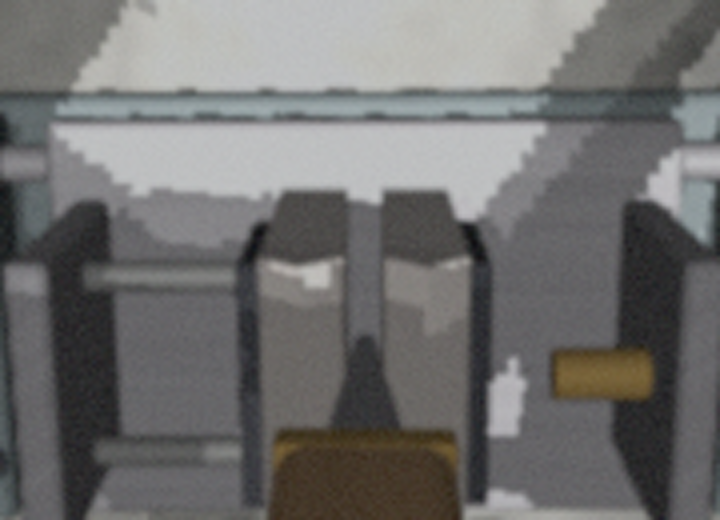

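Request:
drive_tool(
  plan=[
    {"claw": 1,"linear": [0,0,0.3],"angular": [0,0,0]},
    {"claw": 1,"linear": [0,0,0],"angular": [0,0,0]},
    {"claw": 1,"linear": [0,0,0],"angular": [0,0,0]},
  ],
)

```text
t: 18.5
tool_pos: [0.4624, -0.2063, 0.1495]
orientation: [-0.181, 3.136, -0.0]
force: [1.6, -0.1, 2.5]
opening: 0.024
```

```bash
python3 - <<'E'
from h import *
favg(10)
p=read_camera('wrist');crop(p,230,110,180,130,4,'w10c.png')
s=read_camera('scene');crop(s,240,90,110,120,5,'c13.png')
E
```

```text
favg [1.33 0.03 2.77] sd [0.49 0.49 0.45] pos [ 0.4624 -0.2063  0.1495]
```

View pics/w10c.png

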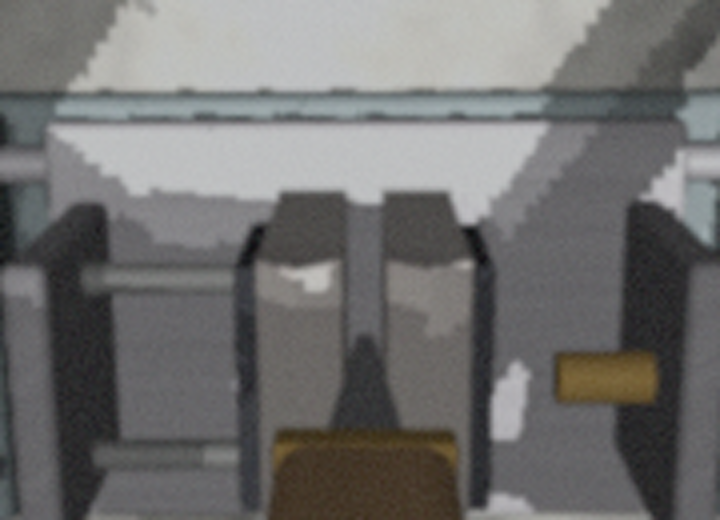

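View pics/c13.png

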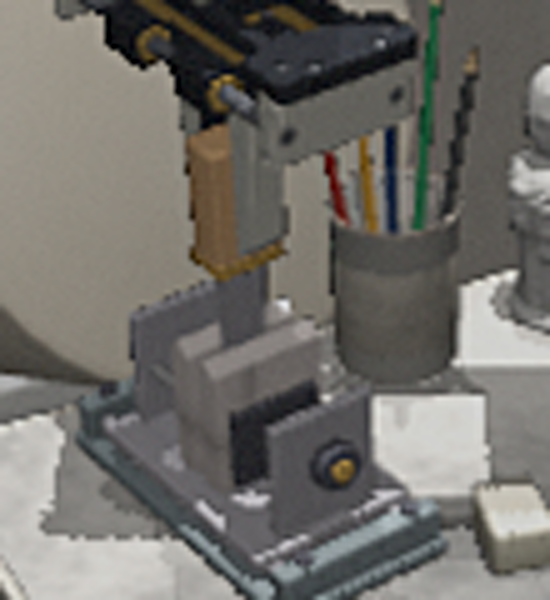

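```bash
python3 - <<'E'
import cv2,numpy as np
# rows in crop: just below the roof end (bright), gap darker
for n,tz,ys in(('w7c',.1716,(262,320)),('w8c',.1625,(275,320)),('w9c',.1523,(285,325)),('w10c',.1495,(285,325))):
    g=cv2.imread(f'pics/{n}.png',0).astype(float)
    pr=cv2.GaussianBlur(g[ys[0]:ys[1]].mean(0)[None],(1,1),0)[0]
    pr=np.convolve(pr,np.ones(5)/5,'same');d=np.gradient(pr)
    def sub(a,b,sg):
        w=np.clip(sg*d[a:b],0,None)**2; return (w*np.arange(a,b)).sum()/w.sum()
    l=sub(335,362,-1);r=sub(370,396,1)
    print(n,round(l,1),round(r,1),'gap px',round((r-l)/4,2), pr[330:400:6].round(0))
E
```

```text
w7c 346.4 385.4 gap px 9.74 [110. 109. 106.  94.  91. 100. 100. 100.  89.  92. 110. 113.]
w8c 345.2 385.0 gap px 9.94 [109. 108. 104.  87.  92. 100. 100.  99.  89.  95. 112. 110.]
w9c 340.4 386.0 gap px 11.4 [113. 110.  89.  84.  98. 101.  99. 101.  93.  91. 110. 114.]
w10c 340.2 388.2 gap px 12.0 [115. 111.  87.  86. 100. 100. 100. 101.  94.  81. 105. 115.]
```

The gap was about 6.8 mm at first and is about 7.7 mm now, so travel is about 0.9 mm. That agrees with the depth estimate of about 1.0 mm. A little deeper will give some margin.

Request:
drive_tool(
  plan=[
    {"claw": 1,"linear": [0,0,0.15],"angular": [0,0,0]},
    {"claw": 1,"linear": [0,0,0.15],"angular": [0,0,0]},
    {"claw": 1,"linear": [0,0,0],"angular": [0,0,0]},
    {"claw": 1,"linear": [0,0,0],"angular": [0,0,0]},
    {"claw": 1,"linear": [0,0,0],"angular": [0,0,0]},
    {"claw": 1,"linear": [0,0,0],"angular": [0,0,0]},
  ],
)

```text
t: 19.85
tool_pos: [0.4625, -0.2064, 0.1467]
orientation: [-0.181, 3.136, -0.0]
force: [0.2, 0.5, 5.9]
opening: 0.0234
```

```bash
python3 - <<'E'
from h import *
favg(8)
goto([.4624,-.2063,.1465],96.6,9)
p=read_camera('wrist');crop(p,230,110,180,130,4,'w11c.png')
g=cv2.imread('pics/w11c.png',0).astype(float)
pr=np.convolve(g[288:326].mean(0),np.ones(5)/5,'same');d=np.gradient(pr)
def sub(a,b,sg):
    w=np.clip(sg*d[a:b],0,None)**2; return (w*np.arange(a,b)).sum()/w.sum()
l=sub(330,362,-1);r=sub(370,398,1);print(l,r,(r-l)/4*(.1465+.1675-.092)/350*1000)
s=read_camera('scene');save(s,'scene_end.png')
E
```

```text
favg [ 0.3  -0.03  5.08] sd [0.41 0.36 0.47] pos [ 0.4624 -0.2064  0.1467]
pos [ 0.4624 -0.2064  0.1467] t 20.25 F [0.84 0.45 4.68] op 0.0239 q [-0.52 -0.08  1.83 -0.    1.39 -2.21]
curtool axes
 [[-0.993 -0.115  0.   ]
 [-0.115  0.993 -0.   ]
 [-0.    -0.    -1.   ]]
rot deg [-0.02  0.01 -0.01] shift cur-frame cm [0.   0.01 0.02] shift target-frame cm [0.   0.01 0.02]
337.5994567035454 388.84886123571965 8.126691290101919
```

View pics/scene_end.png

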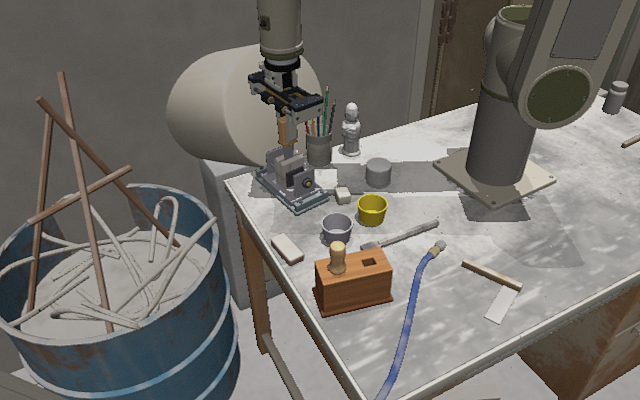

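View pics/w11c.png

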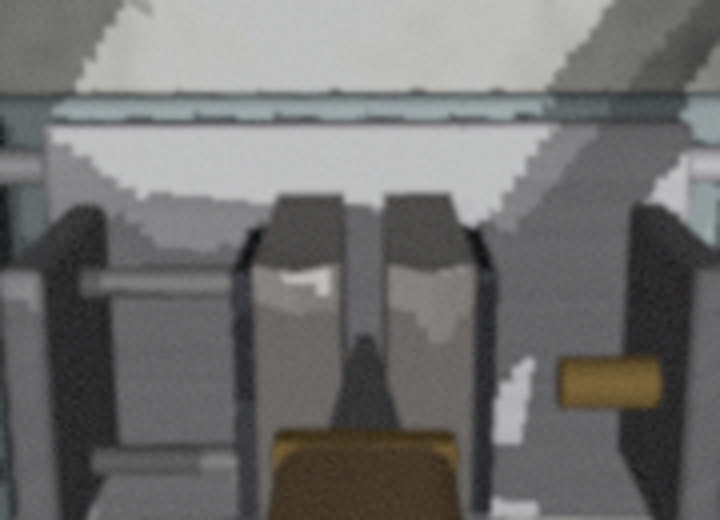

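The travel is about 1.3–1.5 mm and the drag about 7 N. The gauge is held steady and upright. The pot at (337,228), the scriber, the wax and the red stone are all where they started. I'll hand in.

```bash
python3 -c "
from plant import *
print(close_job())"
```

```text
the job is handed in; nothing more can be done
None
```

The job is handed in. The gauge is still held upright in the gap at about 20 s on the robot's clock, well under the 54 s limit. No verdict was reported.

- **Steps:** I gripped the gauge across its 24 mm sides with a 45 N grip, raised to 50 N for the insertion, and lifted it straight out of the block. I dipped the tip about 21 mm below the rim of the grey metal pot, then slid the blade down into the gap in small steps.
- **Depth and travel:** The gap opened from about 6.8 mm to about 8.1 mm in the wrist pictures, so the sprung plate has travelled about 1.3 mm. Working from blade depth and taper instead gives about 1.5 mm.
- **Drag:** It settled at about 7 N. That is in the 4 to 8 N band given for 2 mm of travel, so a bit high for 1.3 to 1.5 mm.
- **Hold:** The tool was upright to within 0.1°, and its position was steady over the last readings. The grip opening read 23.9 mm.
- **Other objects:** In the last scene picture the scriber was in its slot, and the pot, wax and red stone showed no visible movement.
- **Disagreements:** The drag stayed at about 2 N over two steps at first contact before rising, and there was a sideways force of 1 to 2 N there that later faded. The network's point for the gauge tip was far off, so I used my own pixel measurements instead.

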